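# Fill the tasting tin, fit its double lid and lift off the outer lid

## Robot

A 6-joint arm with a two-finger parallel gripper is mounted at the origin on a cart in front of the work surface, level with it; the furniture and walls round the work are solid. World frame = base frame: x ahead of the robot, y to its left, z up, the work surface at z = 0. Lengths are in m, angles in degrees, forces in N, time in s.
With the tool pointing down it reaches from about 0.4 to 0.825 m from the base axis. Payload 7 kg.
Tool frame: the origin (TCP) lies midway between the tips of the shut fingers; the grasp point (between the pads) lies 19 mm behind it; z points along the fingers, y is the line along which they close (so a half turn about z gives the same grasp; the last joint's range is limited). The gripper opens to 88 mm and grips with 3 to 60 N. Pads are 19 mm wide; open, the fingers measure 130 mm over their backs; the gripper's body (78 mm by 193 mm) begins 47 mm behind the grasp point.
Start: joints at [-54.769, 20.546, 0.682, 0, -70.136, -16.507], TCP at [0.217, -0.639, 0.203] pointing down, gripper open.
Joint ranges: [-176.03, 176.03], [-82.01, 121.73], [-58.28, 71.71], [-173.87, 95.51], [-174.79, -0.11], [-173.66, 173.66]. Speed limits (degrees/s): [136.94, 136.94, 172.46, 180, 180, 180].

## Interface

Orientations are given as a 3x3 rotation matrix whose columns are the frame's x, y, z axes.
In Python, from rig import robot gives the robot as it stands. Calls block until the motion is done:
- robot.goto(position, orientation): joint-space move of the TCP to a pose.
- robot.servo_line(position, ori=None, speed=0.15): straight line of the TCP; ori=None keeps the orientation; speed is the mean speed in m/s.
- robot.movej(angles): joint-space move.
- robot.move_gripper(opening): opening from 0.0 (shut) to 1.0 (fully open); the grip force is fixed at half the most; returns when the fingers have stopped.
- robot.dwell(seconds).
- robot.ik(position, orientation): joint angles nearest the present ones, or None.
- robot.grab_frame(name): name is "side" or "top"; returns (picture, depth): 420x560x3 uint8, red, green, blue; 420x560 float32, m along the optical axis (not along the pixel's ray), 0 where there is no reading.
- robot.camera_info(name): a dict with "vfov" (degrees; the focal length in pixels is half the picture's height over the tangent of half this angle, whatever the lens; pixels are square), "cx", "cy" (the principal point, pixels), "k1" (the pictures are not rectified: a ray, as slopes to the right and down, at radius r is drawn at 1 + k1 r^2 times it, then the intrinsics apply), "view" (4x4, takes a point from world to camera coordinates). Camera axes: x right, y down, z forward; pixel columns grow to the right and rows downward; lengths in m; the calibration is good to about 2 mm. A picture is of the moment at which its call begins. camera_info takes no time and is no camera call.
A pose or a line that the arm cannot do raises robot.Unreachable and nothing moves.
- robot.job_done(): hands the job in; it is judged then, once.
Readings, each from a call of its own:
- robot.read_t(): time.
- robot.read_qpos(): joint angles.
- robot.read_qvel(): joint speeds.
- robot.read_effort(): joint torques, N m.
- robot.read_position(): TCP position.
- robot.read_tcp_rot(): TCP orientation.
- robot.read_force(): force on the tool from outside, world axes, zero at the start.
- robot.read_ft_torque(): the same for the moment, N m.
- robot.read_grip_width(): opening from 0.0 (shut) to 1.0 (fully open).
- robot.read_finger_force(): force on a finger pad.
Only numpy, scipy, OpenCV 4.12 (cv2) and the standard library are available. Lean on these libraries where they do the work, as an engineer would, in place of code of your own. Each camera call takes 0.05 s, during which the arm holds its last target. There are 200 camera calls.

## Task

Drop one of the two loose wrapped sweets into each of the two pockets of the open round tin. Then lift the nested pair of lids together by the inner lid's wooden knob and lower it level onto the tin until the inner lid sits fully down on its ledge, without letting go early; then take the outer lid alone by its collar and lift it straight up, clear above the knob, leaving the inner lid seated and undisturbed, and finish still holding the outer lid level in the air above the tin, ready for its ribbon. Leave the other things on the counter where they are.

Things in the scene. Friction and masses are not known exactly. Their poses are not given: they have to be found in the camera images.
- tin: Open round bare-metal tin fixed to the counter, 132 mm outside, mouth 126 mm, rim 44 mm up. Origin: centre of underside, z up. Inside: a ledge ring 32 mm up (inner dia. 114 mm) where the inner lid sits; below it a wooden insert, top 18 mm up, with two pockets side by side along the tin's x, each 32 mm (x) by 58 mm (y), 12 mm deep.
- tin_seat (a point): Centre of the tin's ledge, 32 mm above the counter, where the origin of the seated inner lid lies; axes as the tin's.
- pocket_1 (a point): Centre of one pocket's mouth (18 mm above the counter, 20 mm to the tin's -x side); axes as the tin's, long side of the pocket along y.
- pocket_2 (a point): Centre of the other pocket's mouth (20 mm to the tin's +x side), likewise.
- inner_lid: Inner lid, 0.2 kg: steel disc, 121 mm dia., 4 mm thick, with a boss (60 mm dia., to 16 mm above the underside) and an upright wooden cylinder as knob, 20 mm dia., to 63 mm above the underside. Origin: centre of the underside, z up along the knob. It starts on the counter beside the tin with the outer lid nested on it.
- knob_top (a point): Centre of the top of the inner lid's wooden knob, 63 mm above the inner lid's underside. The top 24 mm of the knob stand out above the outer lid's collar.
- outer_lid: Bare-metal outer lid, 0.2 kg, loose on the inner lid's boss: plate 148 mm dia., 3 mm thick; skirt (inner dia. 142 mm) to 12 mm below the plate; on top a round collar, 40 mm outer dia., 20 mm high, whose 24 mm bore the knob passes freely. Origin: centre of the plate's underside, 16 mm above the inner lid's origin when nested; z up. Lifting by the knob takes both lids, by the collar the outer alone.
- collar_top (a point): Centre of the top edge of the outer lid's collar, 23 mm above the outer lid's origin.
- sweet_a_center (a point): Centre of a twist-wrapped sweet lying on the counter, 50 mm long (its y axis), 19 mm wide (x) and 20 mm high at its thick middle; 12 g.
- sweet_b_center (a point): Centre of the other twist-wrapped sweet, of the same size and axes. Either sweet may go into either pocket.
- brass_weight: Bystander: brass scale weight, 38 mm diameter, 34 mm high; origin at the centre of its underside.
- sweet_carton: Bystander: small upright carton of sweets, 30 x 110 x 65 mm; origin at the centre of its underside.
- choc_bar: Bystander: wrapped chocolate bar lying flat, 58 x 168 x 13 mm; origin at the centre of its underside.
- pad: Bystander: order pad lying flat, 150 x 104 x 14 mm; origin at the centre of its underside.

How it is judged:
By the outcome, as a careful person would: the job done as asked, in the order asked, and still so for the second after the job is handed in, while the arm keeps its last pose, push and grip.
It also fails if it takes over 72 s, if anything falls off the work surface, if the arm or the gripper's body presses on something with over 40 N, if the wrist force passes 120 N, or if a joint passes its speed limit or range.

## Working session

There is one attempt and no reset: what is moved stays moved. The work goes in short steps, each a Python script; the robot and the scene stay as the last script left them, time stands still between calls to the robot, and variables do not carry over. Pictures are saved under pics/ and viewed, at most 10 in all, crops included, and the job is handed in when it is done.

```bash
mkdir -p pics
cat > h.py <<'E'
import numpy as np, cv2
from rig import robot
def cloud(name,d):
    c=robot.camera_info(name); h,w=d.shape
    f=h/2/np.tan(np.radians(c["vfov"])/2)
    v,u=np.mgrid[:h,:w].astype(np.float64)
    K=np.array([[f,0,c["cx"]],[0,f,c["cy"]],[0,0,1.]])
    p=cv2.undistortPoints(np.stack([u.ravel(),v.ravel()],1)[:,None],K,np.array([c["k1"],0,0,0.])) [:,0]
    z=d.ravel().astype(float)
    P=np.c_[p[:,0]*z,p[:,1]*z,z]
    V=np.array(c["view"]); W=(P-V[:3,3])@V[:3,:3]
    W[z<=0]=np.nan
    return W.reshape(h,w,3)
def down(yaw):  # tool y (closing line) at yaw deg in world, z down
    a=np.radians(yaw); y=np.array([np.cos(a),np.sin(a),0]); z=np.array([0,0,-1.])
    return np.c_[np.cross(y,z),y,z]
E
python3 - <<'E'
from h import *
for n in("top","side"):
    im,d=robot.grab_frame(n); cv2.imwrite(f"pics/{n}0.png",im[:,:,::-1]); W=cloud(n,d); np.savez(f"{n}0.npz",im=im,d=d,W=W)
    c=robot.camera_info(n); V=np.array(c["view"]); print(n,c["vfov"],c["k1"],-V[:3,:3].T@V[:3,3],np.isnan(W[:,:,0]).sum())
print(robot.read_t(),robot.read_tcp_rot().round(3))
E
```

```text
top 55.74098202474946 -0.07843276313625602 [ 0.30725568 -0.21639827  1.57797458] 940
side 56.470867162864735 -0.02800638251144406 [0.51268159 0.7365496  0.67820441] 909
0.1 [[-0.947 -0.321 -0.001]
 [-0.321  0.947  0.001]
 [ 0.     0.002 -1.   ]]
```

View pics/top0.png

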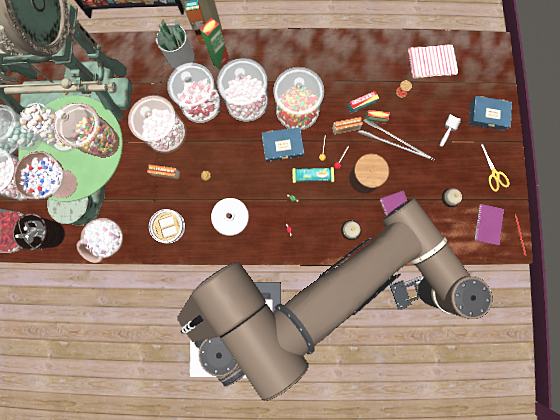

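View pics/side0.png

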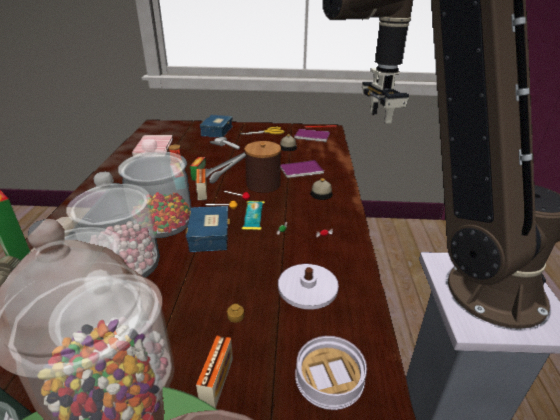

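The top view shows the tin at about (167,226), the nested lids at (230,216), the green sweet at (292,198) and the red sweet at (290,230). In the side view they are at (330,372), (308,285), (282,228) and (325,233). Next I measure them with depth.

```bash
cat > m.py <<'E'
from h import *
import sys
from scipy.optimize import least_squares
def circ(p):
    # min enclosing-like: robust fit to hull
    h=cv2.convexHull(p[:,:2].astype(np.float32))[:,0]
    r=least_squares(lambda q:np.hypot(*(h-q[:2]).T)-q[2],[*p[:,:2].mean(0),.07],loss='soft_l1',f_scale=.001).x
    return r
def near(W,c,r,z0,z1):
    return (np.hypot(W[...,0]-c[0],W[...,1]-c[1])<r)&(W[...,2]>z0)&(W[...,2]<z1)
E
python3 - <<'E'
from m import *
px={"top":dict(tin=(167,226),lid=(230,205),ga=(292,198),rb=(290,230),brass=(206,175),gum=(163,171),bar=(313,174)),
"side":dict(tin=(330,372),lid=(308,295),ga=(282,228),rb=(325,233),brass=(236,312),gum=(215,365),bar=(254,215))}
for n in px:
    D=np.load(n+"0.npz"); W=D["W"];im=D["im"]
    for k,(u,v) in px[n].items():
        print(n,k,W[v,u].round(3))
    tab=W[(abs(W[...,2])<.006)&(W[...,0]>.3)&(W[...,0]<.8)&(abs(W[...,1])<.3)]
    print("table z",np.median(tab[:,2]))
    t=W[px[n]['tin'][::-1]]; l=W[px[n]['lid'][::-1]]
    for nm,c,R,z0,z1 in (("rim",t,.1,.037,.05),("insert",t,.06,.012,.024),("plate",l,.1,.012,.027),("collar",l,.06,.034,.045),("knob",l,.06,.052,.07)):
        m=near(W,c,R,z0,z1); p=W[m]
        if len(p)>4: print(nm,len(p),np.median(p,0).round(4),circ(p).round(4))
    for k in("ga","rb"):
        c=W[px[n][k][::-1]]; m=near(W,c,.045,.004,.03); p=W[m]
        if len(p)>4:
            r=cv2.minAreaRect(p[:,:2].astype(np.float32)); 
            C=np.cov(p[:,:2].T); w,v=np.linalg.eigh(C); print(k,len(p),p.mean(0).round(4),p[:,2].max().round(4),r,"ang",np.degrees(np.arctan2(v[1,1],v[0,1])))
im=cv2.imread("pics/side0.png")
a=cv2.resize(im[325:410,285:375],None,fx=4,fy=4,interpolation=cv2.INTER_CUBIC)
b=cv2.resize(im[210:245,265:345],None,fx=5,fy=5,interpolation=cv2.INTER_CUBIC)
t=cv2.imread("pics/top0.png"); c=cv2.resize(t[185:245,140:310],None,fx=4,fy=4,interpolation=cv2.INTER_CUBIC)
o=np.zeros((600,800,3),np.uint8); o[:340,:360]=a; o[:175,380:780]=b; o[350:590,:680]=c
cv2.imwrite("pics/crop.png",o)
E
```

```text
top tin [0.434 0.256 0.022]
top lid [0.517 0.006 0.025]
top ga [ 0.546 -0.24   0.017]
top rb [ 0.419 -0.232  0.014]
top brass [0.637 0.103 0.033]
top gum [0.647 0.267 0.067]
top bar [ 0.645 -0.325  0.011]
table z 2.4410623937886725e-06
rim 113 [0.4365 0.2602 0.0419] [0.4344 0.257  0.0663]
insert 376 [0.4344 0.2641 0.0174] [0.4353 0.2594 0.0565]
plate 868 [0.4821 0.0059 0.0189] [0.4803 0.0091 0.069 ]
collar 48 [0.4758 0.0071 0.0388] [0.4762 0.0085 0.0187]
knob 21 [0.4736 0.0076 0.0629] [0.4742 0.008  0.0085]
ga 85 [ 0.5482 -0.2418  0.0089] 0.0187 ((0.5465210676193237, -0.2381521612405777), (0.08248712122440338, 0.07643840461969376), 69.2832260131836) ang 79.94460557371406
rb 99 [ 0.4231 -0.2305  0.0086] 0.0228 ((0.4209234416484833, -0.2308541089296341), (0.08130176365375519, 0.0843239575624466), 44.6418571472168) ang 107.46876536507574
side tin [0.433 0.26  0.018]
side lid [0.473 0.052 0.02 ]
side ga [ 0.548 -0.231  0.016]
side rb [ 0.42  -0.213  0.016]
side brass [0.636 0.118 0.022]
side gum [0.647 0.291 0.067]
side bar [ 0.64  -0.305  0.011]
table z 0.0005318039872027863
rim 580 [0.4332 0.274  0.0427] [0.4328 0.2603 0.0656]
insert 1385 [0.4301 0.2449 0.0185] [0.4317 0.2542 0.0544]
plate 1659 [0.4734 0.0293 0.0196] [0.4722 0.0154 0.0714]
collar 116 [0.4739 0.0182 0.0393] [0.4721 0.0112 0.0193]
knob 61 [0.4726 0.0148 0.062 ] [0.4731 0.0119 0.0092]
ga 65 [ 0.5479 -0.2351  0.0113] 0.0206 ((0.5474088191986084, -0.22863450646400452), (0.07949553430080414, 0.05652688071131706), 44.51170349121094) ang 53.86355014461463
rb 74 [ 0.4209 -0.2212  0.0116] 0.0206 ((0.42008233070373535, -0.20939908921718597), (0.05552581697702408, 0.0632157251238823), 89.1080551147461) ang -160.7840801311878
```

View pics/crop.png

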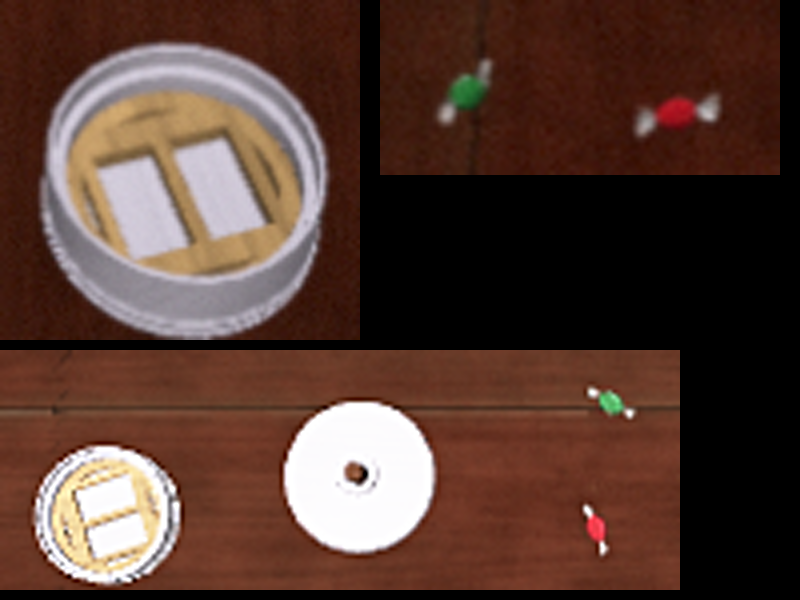

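The crop shows the tin with its two pockets, their long axes roughly along world y and slightly turned. Both sweets are clear. I'll refine the positions by fitting silhouettes with the known sizes in both views.

```bash
cat > fit.py <<'E'
from m import *
def cam(n):
    c=robot.camera_info(n); f=210/np.tan(np.radians(c["vfov"])/2); V=np.array(c["view"])
    return np.array([[f,0,c["cx"]],[0,f,c["cy"]],[0,0,1.]]),np.array([c["k1"],0,0,0.]),V
def proj(n,P):
    K,D,V=cam(n); return cv2.projectPoints(np.asarray(P,float),cv2.Rodrigues(V[:3,:3])[0],V[:3,3],K,D)[0][:,0]
def plane(n,uv,z):
    K,D,V=cam(n); p=cv2.undistortPoints(np.asarray(uv,np.float64).reshape(-1,1,2),K,D)[:,0]
    d=np.c_[p,np.ones(len(p))]@V[:3,:3]; o=-V[:3,:3].T@V[:3,3]
    return o+d*((z-o[2])/d[:,2])[:,None]
T=np.linspace(0,2*np.pi,90)
def rings(x,y,rz): return np.vstack([np.c_[x+r*np.cos(T),y+r*np.sin(T),0*T+z] for r,z in rz])
def blob(m,uv):
    k,l,s,_=cv2.connectedComponentsWithStats(m.astype(np.uint8),connectivity=8)
    v,u=np.where(m); i=np.argmin(np.hypot(u-uv[0],v-uv[1])); return l==l[v[i],u[i]]
def fit(n,mask,x0,rz):
    c,_=cv2.findContours(mask.astype(np.uint8),cv2.RETR_EXTERNAL,cv2.CHAIN_APPROX_NONE)
    h=cv2.convexHull(max(c,key=cv2.contourArea))[:,0].astype(float)
    def f(q):
        H=cv2.convexHull(proj(n,rings(q[0],q[1],rz)).astype(np.float32))
        return [cv2.pointPolygonTest(H,(float(a),float(b)),True)-q[2] for a,b in h]
    s=least_squares(f,[*x0,.5],x_scale=[.01,.01,1],diff_step=1e-3,loss='soft_l1',f_scale=.5); return s.x,np.sqrt(np.mean(s.fun**2))
E
python3 - <<'E'
from fit import *
px={"top":dict(tin=(167,226),lid=(230,205),ga=(292,198),rb=(290,230)),"side":dict(tin=(330,372),lid=(308,295),ga=(282,228),rb=(325,233))}
for n in px:
    im=np.load(n+"0.npz")["im"]; hsv=cv2.cvtColor(im,cv2.COLOR_RGB2HSV); V=hsv[...,2].astype(int);S=hsv[...,1].astype(int)
    g=im[...,1].astype(int)
    m=g>95
    for k,x0,rz in(("tin",(.434,.257),[(.066,0),(.066,.044)]),("lid",(.475,.01),[(.074,.004),(.074,.019)])):
        b=blob(m,px[n][k]); print(n,k,b.sum(),fit(n,b,x0,rz))
    # knob
    for k in("ga","rb"):
        u0,v0=px[n][k]; w=np.zeros(m.shape,bool); w[v0-14:v0+15,u0-14:u0+15]=1
        col=(im.max(2).astype(int)-im.min(2)>90) if k=="rb" else (g-im[...,0].astype(int)>25)
        wt=(im.min(2)>75)
        tot=w&(wt|col&(V>110)); v,u=np.where(tot); p=plane(n,np.c_[u,v],.009)
        vc,uc=np.where(w&col&(V>110)); pc=plane(n,np.c_[uc,vc],.01)
        C=np.cov(p[:,:2].T); e,E=np.linalg.eigh(C)
        print(n,k,len(p),len(pc),p.mean(0).round(4),pc.mean(0).round(4),"len",np.ptp((p[:,:2])@E[:,1]).round(4),np.ptp(p[:,:2]@E[:,0]).round(4),"ang",np.degrees(np.arctan2(E[1,1],E[0,1])).round(1)%180)
    # pockets
    c=(.434,.257); yy,xx=np.mgrid[:420,:560]; P=plane(n,np.c_[xx.ravel(),yy.ravel()],.018).reshape(420,560,3)
    ins=np.hypot(P[...,0]-c[0],P[...,1]-c[1])<.042
    wm=ins&(S<50)
    k,l,s,ce=cv2.connectedComponentsWithStats(wm.astype(np.uint8),connectivity=4)
    for i in range(1,k):
        if s[i,4]>20:
            r=cv2.minAreaRect(P[l==i][:,:2].astype(np.float32)); print(n,"pocket",s[i,4],np.round(r[0],4),np.round(r[1],4),round(r[2],1))
E
```

```text
top tin 992 (array([ 0.43452487,  0.25751338, -0.25160507]), np.float64(0.214082577732846))
top lid 1120 (array([ 0.4741487 ,  0.00866538, -0.18280329]), np.float64(0.1895219519751144))
top ga 41 24 [ 0.5487 -0.2418  0.009 ] [ 0.5479 -0.242   0.01  ] len 0.0522 0.018 ang 59.6
top rb 37 26 [ 0.4215 -0.2267  0.009 ] [ 0.4224 -0.2268  0.01  ] len 0.05 0.0175 ang 19.099999999999994
top pocket 113 [0.4529 0.2622] [0.0308 0.0573] 18.5
top pocket 113 [0.4148 0.2494] [0.0318 0.0575] 18.5
side tin 4129 (array([ 0.43288176,  0.25822476, -0.02210045]), np.float64(0.22571709478076762))
side lid 2085 (array([0.47296334, 0.00742719, 0.17207613]), np.float64(0.2717974124635915))
side ga 36 14 [ 0.5501 -0.2421  0.009 ] [ 0.5497 -0.2444  0.01  ] len 0.069 0.016 ang 68.0
side rb 65 34 [ 0.4223 -0.2255  0.009 ] [ 0.423  -0.2258  0.01  ] len 0.0594 0.0246 ang 27.30000000000001
side pocket 342 [0.4147 0.2569] [0.0294 0.0509] 18.3
side pocket 355 [0.4521 0.2692] [0.0296 0.0513] 18.6
```

```bash
cat > act.py <<'E'
from fit import *
TIN=np.array([.4337,.2578]); YAW=18.5; LID=np.array([.4735,.008])
ax=np.array([np.cos(np.radians(YAW)),np.sin(np.radians(YAW))])
def best(p,yaw):
    # pick the half-turn variant with the least joint motion
    q0=np.array(robot.read_qpos()); c=[]
    for y in(yaw,yaw+180):
        q=robot.ik(p,down(y))
        if q is not None: c.append((np.abs(np.array(q)-q0).max(),y))
    return down(min(c)[1])
def pick_place(xy,long_ang,side):
    R=best([*xy,.12],long_ang+90); robot.goto([*xy,.12],R); robot.move_gripper(.6)
    robot.servo_line([*xy,.006],speed=.12); robot.move_gripper(0)
    print("grip",robot.read_grip_width()*88,robot.read_finger_force(),robot.read_position())
    robot.servo_line([*xy,.14],speed=.2)
    t=TIN+side*.018*ax
    R=best([*t,.14],YAW); robot.goto([*t,.14],R); print("held",robot.read_grip_width()*88)
    robot.servo_line([*t,.022],speed=.1); f=robot.read_force(); robot.move_gripper(.29); robot.dwell(.2)
    robot.servo_line([*t,.14],speed=.15); print(f.round(1),robot.read_force().round(1),"t",robot.read_t())
def snap(n,name):
    im,d=robot.grab_frame(n); return im,d
E
python3 - <<'E'
from act import *
pick_place([.5488,-.2425],62,+1)
im,d=robot.grab_frame("side"); cv2.imwrite("pics/p1.png",cv2.resize(im[300:420,250:410,::-1],None,fx=4,fy=4))
E
```

```text
grip 0.32495149613122026 0.0 [ 0.54879307 -0.24252226  0.00599463]
held 0.11440538400979253
[-0.4  0.2  0.6] [-0.3 -0.5 -0.4] t 10.7
```

View pics/p1.png

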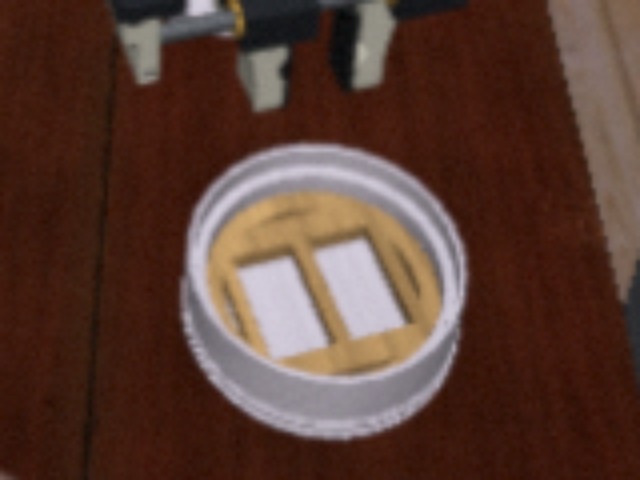

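The grasp missed. The tin is empty and the fingers closed to 0 mm. I'll check where the green sweet is now.

Run:
```python
from act import *
o=np.zeros((600,800,3),np.uint8)
im,d=robot.grab_frame("side"); np.savez("side1.npz",im=im,d=d)
o[:300,:600]=cv2.resize(im[200:250,255:355,::-1],None,fx=6,fy=6,interpolation=cv2.INTER_CUBIC)
t,dt=robot.grab_frame("top"); np.savez("top1.npz",im=t,d=dt)
o[300:600,:300]=cv2.resize(t[190:240,265:315,::-1],None,fx=6,fy=6,interpolation=cv2.INTER_CUBIC)
o[300:600,310:790]=cv2.resize(t[190:240,130:210,::-1],None,fx=6,fy=6,interpolation=cv2.INTER_CUBIC)
cv2.imwrite("pics/p2.png",o)
```

```text
(no output)
```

View pics/p2.png

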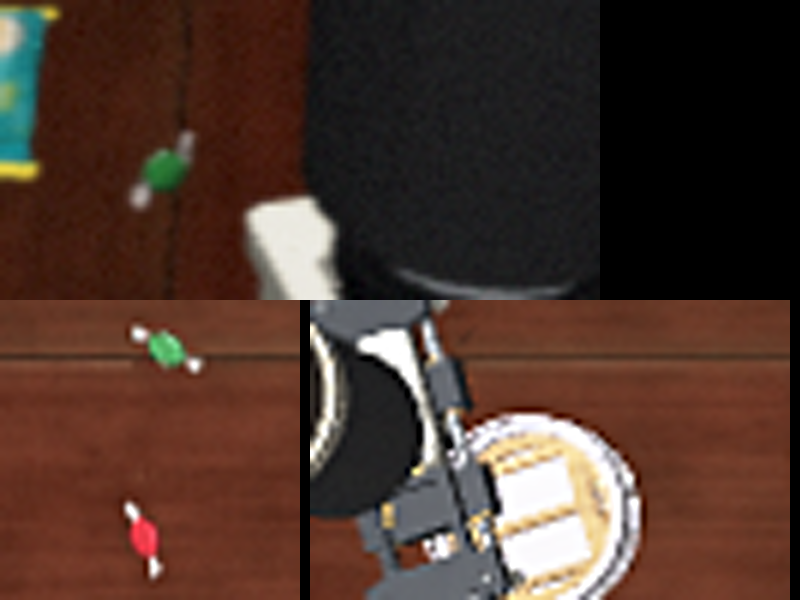

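The green sweet hasn't moved: it is still at about (293,198) in the top view, and red is at (289,229). So the fingers weren't where I thought. I'll compare the TCP reading with the fingers in the images.

Run:
```python
from act import *
p=robot.read_position(); print(p,robot.read_tcp_rot().round(3),robot.read_qpos().round(2), robot.read_grip_width())
for n in("side","top"):
    print(n,proj(n,[p,p+[0,0,.066],[0,0,0],[.217,-.639,.203],[.5488,-.2425,.01]]).round(1))
D=np.load("side1.npz"); W=cloud("side",D["d"])
m=(W[...,2]>.12)&(W[...,2]<.16)&(abs(W[...,0]-.45)<.15)&(abs(W[...,1]-.25)<.15)
q=W[m]; vv,uu=np.where(m); print(len(q),q.min(0),q.max(0),uu.min(),uu.max(),vv.min(),vv.max())
lo=q[q[:,2]<.15]; k,l=cv2.connectedComponents(m.astype(np.uint8))
for i in range(1,k):
    a=W[l==i]
    if len(a)>15: print(len(a),a.mean(0).round(4),a.min(0).round(4),a.max(0).round(4))
im=D["im"].copy(); 
for (u,v),c in zip(proj("side",[p,p+[0,0,.066],[.451,.2635,.018]]),((255,0,0),(0,255,0),(0,0,255))): cv2.circle(im,(int(u),int(v)),3,c,-1)
cv2.imwrite("pics/p3.png",cv2.resize(im[100:420,150:560,::-1],(800,624))[:600])
```

```text
[0.45030684 0.26304356 0.1388976 ] [[ 0.317 -0.948 -0.001]
 [-0.948 -0.317 -0.002]
 [ 0.001  0.002 -1.   ]] [ 5.186e+01  9.260e+00 -2.369e+01 -1.000e-02 -5.717e+01 -3.336e+01] 0.29295174800894125
side [[325.7 330.6]
 [328.6 303.5]
 [496.2 292.8]
 [379.1 124.8]
 [281.8 227.4]]
top [[155.9 219. ]
 [149.9 217.1]
 [230.3 338.3]
 [409.8 284.8]
 [292.6 197.6]]Traceback (most recent call last):
  File "<stdin>", line 7, in <module>
    return umr_minimum(a, axis, None, out, keepdims, initial, where)
ValueError: zero-size array to reduction operation minimum which has no identity
```

View picture.

Run:
```python
from act import *
p=robot.read_position()
D=np.load("side1.npz"); W=cloud("side",D["d"])
for u,v in((316,322),(341,318),(286,317),(326,312)): print(W[v,u],D["d"][v,u])
im=D["im"].copy(); 
R=robot.read_tcp_rot(); P=[p,p+[0,0,.066],p+R[:,1]*.0125,p-R[:,1]*.0125]
for (u,v) in proj("side",P): im[int(round(v)),int(round(u))]=(255,0,0)
a=cv2.resize(im[220:420,200:400,::-1],(600,600),interpolation=cv2.INTER_NEAREST)
cv2.imwrite("pics/p3.png",a)
```

```text
[0.4700826  0.27939363 0.17747266] 0.6520913
[0.42702457 0.26585633 0.1748353 ] 0.6638345
[0.51961637 0.32738474 0.23809059] 0.5805284
[0.43089254 0.08628428 0.00068221] 0.90853524
```

View pics/p3.png

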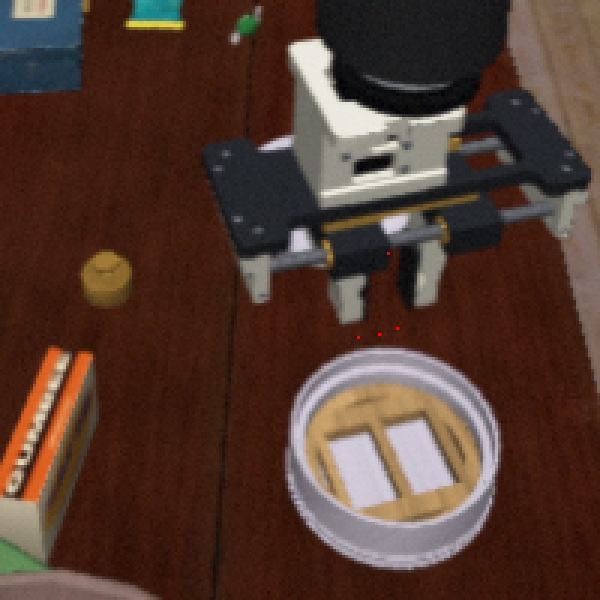

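The view shows the fingertips at about (316,326) and (341,321). Depth puts them near z 0.17, while the TCP reading says 0.139, with x and y matching. So the fingers end above the stated TCP, and I'll measure by how much.

Run:
```python
from act import *
p=robot.read_position()
D=np.load("side1.npz"); W=cloud("side",D["d"])
for u in (314,316,318,340,342):
    print(u,[(v,*W[v,u].round(3)) for v in range(312,330,2)])
# arm clear of table items: guarded touch on free counter beside tin toward the robot-right
q=robot.read_qpos()
xy=np.array([.56,.17]); R=robot.read_tcp_rot()
robot.goto([.56,.13,.06],best([.56,.13,.06],YAW)); robot.move_gripper(0)
robot.dwell(.2)
f0=robot.read_force()[2]; z=.02
robot.servo_line([.56,.13,.012],speed=.15); print("f",robot.read_force()[2]-f0)
z=.012
while z>-.035:
    z-=.004; robot.servo_line([.56,.13,z],speed=.06); f=robot.read_force()[2]-f0
    print(round(z,4),robot.read_position()[2].round(4),f.round(2))
    if abs(f)>4: break
robot.servo_line([.56,.13,.03],speed=.15); print(robot.read_t())
```

```text
314 [(312, np.float64(0.477), np.float64(0.312), np.float64(0.235)), (314, np.float64(0.475), np.float64(0.285), np.float64(0.202)), (316, np.float64(0.475), np.float64(0.283), np.float64(0.195)), (318, np.float64(0.474), np.float64(0.282), np.float64(0.189)), (320, np.float64(0.474), np.float64(0.281), np.float64(0.184)), (322, np.float64(nan), np.float64(nan), np.float64(nan)), (324, np.float64(0.473), np.float64(0.282), np.float64(0.175)), (326, np.float64(0.473), np.float64(0.281), np.float64(0.169)), (328, np.float64(0.46), np.float64(0.135), np.float64(0.0))]
316 [(312, np.float64(0.474), np.float64(0.311), np.float64(0.234)), (314, np.float64(0.471), np.float64(0.28), np.float64(0.197)), (316, np.float64(0.471), np.float64(0.283), np.float64(0.195)), (318, np.float64(0.471), np.float64(0.281), np.float64(0.189)), (320, np.float64(0.471), np.float64(0.281), np.float64(0.184)), (322, np.float64(0.47), np.float64(0.279), np.float64(0.177)), (324, np.float64(0.47), np.float64(0.28), np.float64(0.173)), (326, np.float64(0.47), np.float64(0.281), np.float64(0.169)), (328, np.float64
[... 1282 characters left out ...]
at64(0.426), np.float64(0.266), np.float64(0.185)), (316, np.float64(0.426), np.float64(0.265), np.float64(0.179)), (318, np.float64(0.425), np.float64(0.263), np.float64(0.172)), (320, np.float64(0.425), np.float64(0.266), np.float64(0.17)), (322, np.float64(0.396), np.float64(0.114), np.float64(-0.0)), (324, np.float64(0.397), np.float64(0.121), np.float64(0.0)), (326, np.float64(0.397), np.float64(0.126), np.float64(0.0)), (328, np.float64(0.397), np.float64(0.132), np.float64(-0.0))]
f -0.1637344812726266
0.008 0.0086 -1.28
0.004 0.0039 -1.29
0.0 -0.0003 0.08
-0.004 -0.0043 -0.65
-0.008 -0.0083 -0.43
-0.012 -0.0123 -0.11
-0.016 -0.0163 -0.1
-0.02 -0.0203 -0.65
-0.024 -0.0232 7.14
15.7083
```

Contact is at a reported TCP z of about -0.023, so the real tips sit 22.8 mm behind the stated TCP. I'll apply that offset and retry the pick.

```bash
sed -i 's/^def pick_place/DZ=.0228  # real tips above the reported TCP\ndef pick_place/; s/\[\*xy,\.006\]/[*xy,.004-DZ]/; s/\[\*t,\.022\]/[*t,.022-DZ]/; s/\.12\]/.07]/g; s/\.14\]/.09]/g; s/speed=\.12/speed=.15/' act.py
python3 - <<'E'
from act import *
pick_place([.5488,-.2425],62,+1)
E
```

```text
grip 17.432003464822426 30.000678494106978 [ 0.54886784 -0.2425163  -0.01853344]
held 17.721223341611438
[-0.3  0.9  0. ] [ 0.3 -0.8  0.8] t 24.525
```

Run:
```python
from act import *
im,d=robot.grab_frame("side"); a=im[320:410,285:375]
pick_place([.4222,-.2262],21,-1)
im,d=robot.grab_frame("side"); b=im[320:410,285:375]
cv2.imwrite("pics/p4.png",cv2.resize(np.hstack([a,b])[:,:,::-1],None,fx=4,fy=4,interpolation=cv2.INTER_CUBIC))
```

```text
grip 17.68516827802043 30.001560540576975 [ 0.42231821 -0.22621412 -0.01859612]
held 18.02120433932993
[0.7 0.2 0.1] [-0.  -0.5 -1.6] t 33.3333
```

View pics/p4.png

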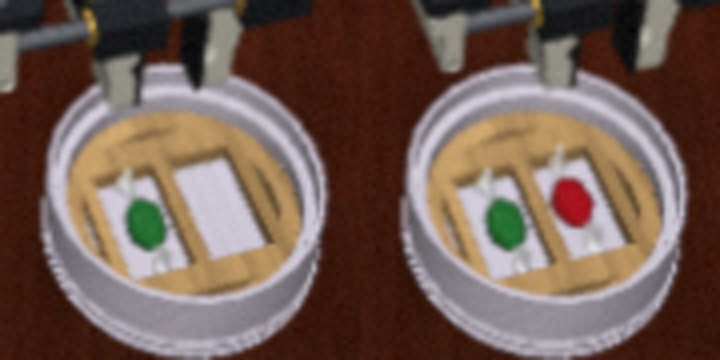

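Both sweets lie in their pockets, green at crop (147,222) and red at (572,203). Now I'll take the pair by the knob and hover it over the tin.

Run:
```python
from act import *
zg=.0412-DZ
R=best([*LID,.10],YAW); robot.goto([*LID,.10],R); robot.move_gripper(.6)
robot.servo_line([*LID,zg],speed=.12); f0=robot.read_force(); robot.move_gripper(0)
print("grip",robot.read_grip_width()*88,robot.read_finger_force(),robot.read_position(),f0.round(1),robot.read_force().round(1))
robot.servo_line([*LID,zg+.07],speed=.12); print("lift",robot.read_force().round(1))
robot.servo_line([*TIN,zg+.07],speed=.18)
robot.servo_line([*TIN,zg+.054],speed=.08)
robot.dwell(.3); print("hover",robot.read_position(),robot.read_force().round(2),robot.read_ft_torque().round(2),robot.read_tcp_rot()[:,2].round(4),"t",robot.read_t())
for n in("side","top"):
    im,d=robot.grab_frame(n); np.savez(n+"2.npz",im=im,d=d)
    if n=="side": cv2.imwrite("pics/p5.png",cv2.resize(im[270:420,240:440,::-1],None,fx=4,fy=4,interpolation=cv2.INTER_CUBIC))
```

```text
grip 19.70199841874683 30.000404119491577 [0.47364471 0.0080738  0.018583  ] [0.9 1.1 0.5] [-0.8 -0.   2.8]
lift [-0.4 -0.  -4.3]
hover [0.43385951 0.25795337 0.0727328 ] [ 0.08  0.65 -4.23] [ 0.02  0.14 -0.  ] [ 4.e-04  4.e-04 -1.e+00] t 39.475
```

View pics/p5.png

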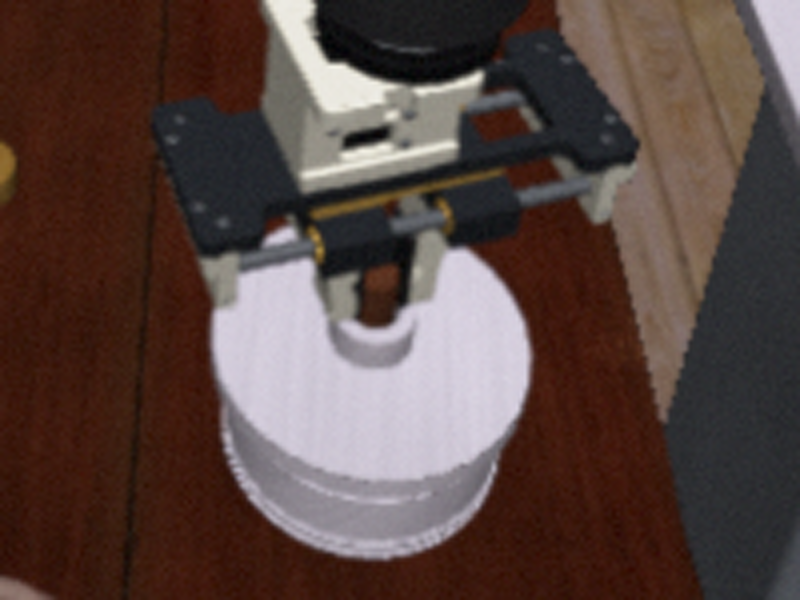

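The pair is held level over the tin, with the plate edge at about (215–530, 350) in the crop and -4.3 N confirming both lids are held. I'll lower it with force checks.

Run:
```python
from act import *
zg=.0412-DZ; f0=robot.read_force()
h=.054
while h>.0302:
    h-=.003 if h>.0365 else .001
    robot.servo_line([*TIN,zg+h],speed=.05); f=robot.read_force()-f0; p=robot.read_position()
    print(round(h,4),(p[2]-zg).round(4),f.round(1),robot.read_ft_torque().round(2))
    if f[2]>5 or np.hypot(f[0],f[1])>6: break
print(robot.read_t())
```

```text
0.051 0.0507 [-0.8  0.  -0.4] [-0.05  0.14 -0.03]
0.048 0.0477 [-0.7  0.5 -0.1] [0.02 0.12 0.01]
0.045 0.0448 [-0.1 -0.3 -0.5] [ 0.03  0.13 -0.03]
0.042 0.0418 [-0.5 -0.2  0. ] [-0.02  0.19  0.01]
0.039 0.0388 [-0.8 -0.4 -0.9] [0.03 0.12 0.03]
0.036 0.0358 [-0.3  0.7 -0.1] [0.03 0.12 0.  ]
0.035 0.035 [-0.2  0.9 -0.7] [-0.05  0.13 -0.04]
0.034 0.0339 [-1.   0.9  0.1] [0.05 0.17 0.02]
0.033 0.0329 [-1.8  0.3 -0. ] [ 0.04  0.12 -0.  ]
0.032 0.0322 [-1.6  0.   3.5] [-0.04  0.38  0.03]
0.031 0.0321 [-6.1 -2.1 15. ] [-0.64  2.01  0.05]
42.325
```

It went in cleanly and is seated at 32 mm with firm contact. Next: relax the push, release the knob, move down to the collar and lift the outer lid straight up.

Run:
```python
from act import *
zg=.0412-DZ
robot.servo_line([*TIN,zg+.032],speed=.05); print(robot.read_force().round(1))
robot.move_gripper(.85); robot.dwell(.2); print("free",robot.read_force().round(1))
zc=.0545-DZ
robot.servo_line([*TIN,zc],speed=.06); f0=robot.read_force(); print("down",f0.round(1))
robot.move_gripper(0); print("collar",robot.read_grip_width()*88,robot.read_finger_force(),(robot.read_force()-f0).round(1))
for dz in(.004,.02,.05,.11):
    robot.servo_line([*TIN,zc+dz],speed=.05 if dz<.06 else .1); print(dz,(robot.read_force()-f0).round(1),robot.read_ft_torque().round(2))
robot.dwell(.3); print(robot.read_grip_width()*88,robot.read_t())
im,d=robot.grab_frame("side"); cv2.imwrite("pics/p6.png",cv2.resize(im[220:420,220:460,::-1],None,fx=3,fy=3,interpolation=cv2.INTER_CUBIC))
W=cloud("side",d); t,dt=robot.grab_frame("top")
m=near(W,TIN,.09,.14,.18); p=W[m]; print(len(p),np.median(p,0))
m=near(W,TIN,.06,.03,.1); p=W[m]; print("inner",len(p),np.percentile(p[:,2],[1,10,50,90,99]).round(4) if len(p) else "")
```

```text
[-1.6 -1.7  2.6]
free [-0.5  0.2  0.2]
down [ 0.   0.1 -0.5]
collar 39.58455740141483 30.000245715491474 [-0.3 -0.5  1.2]
0.004 [-0.2 -0.4 -1. ] [-0.    0.15  0.02]
0.02 [ 1.2  0.4 -1.6] [-0.06  0.16  0.02]
0.05 [-0.9 -0.2 -1.7] [0.02 0.13 0.03]
0.11 [ 0.  -1.  -1.4] [ 0.01  0.18 -0.02]
39.684374778434815 47.4667
3691 [0.43070998 0.28498131 0.16028622]
inner 1853 [0.0339 0.0353 0.0371 0.049  0.0568]
```

View pics/p6.png

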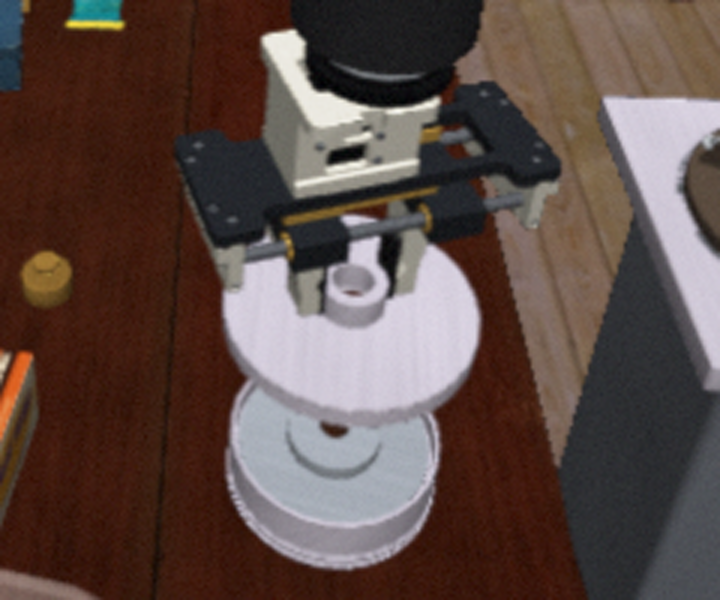

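The outer lid is held level above the tin at about (350,320), and the inner lid sits flat on its ledge at about (333,450) with its disc top near 36 mm, as it should be.

```bash
python3 -c "
from rig import robot
print(robot.job_done())"
```

```text
the job is handed in; nothing more can be done
None
```

I handed the job in at about 47.5 s: a sweet is in each pocket, the inner lid is seated on its ledge, and the outer lid is held level by its collar above the knob; my first grasp missed the green sweet (real fingertips about 23 mm above the stated TCP), and I corrected for that before retrying.

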